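Refit the volume knob and turn it right down

TASK

The knob has been pulled off the black volume controller. Pick it up from the blue notebook, put it on the controller's spindle and turn it by feel until the key inside drops over the brass blade and the knob sits fully home; only then turn it anticlockwise (seen from above) to the stop, so that its red pointer line is at the red dot, and let go. Leave the pen pot, stapler and clock where they stand.

Things in the scene. Friction and masses are not known exactly. Their poses are not given: they have to be found in the camera images.
- amp: Volume controller: fixed flat black box with an aluminium front, 130 (x) by 180 (y) by 50 mm high; origin under its centre on the desk, z up, front facing its -x. The spindle stands in the middle of its top. Eleven dots on the top, 40 mm from the spindle's axis, mark the scale; the big red one is at the anticlockwise stop.
- spindle (a point): Point fixed to the box on the spindle's axis, level with the box top (50 mm above the desk); axes as the box. The brass shaft's anticlockwise stop is 2.4 rad from the box's +x (anticlockwise from above positive), its clockwise stop -2.4 rad. It stays where left; turning it takes about 0.07 N m, so a lightly pressed knob does not drag it round.
- boss_top (a point): Fixed point on the axis at the top of the spindle's fixed round steel boss: 30 mm diameter, 14 mm high, with a 2.5 mm chamfer.
- blade_top (a point): Fixed point on the axis at the top of the brass blade, the shaft's end, 22 mm above the box top, 8 mm wide; it reaches 14 mm from the axis on its long side, 7 mm on the short. These axes are the box's: the blade's own direction is not reported. Its long side starts anywhere from 0.9 to 1.9 rad anticlockwise of the box's +x and can be seen from above while the knob is off.
- min_point (a point): Point fixed to the box: where knob_pointer lies when the knob is fully home and turned to the anticlockwise stop (22 mm from the axis, 43 mm above the box top).
- knob_mid (a point): Loose knob, 43 mm high, about 90 g, upright (opening down) on the notebook; this point is on its axis half-way up, 21.5 mm above its underside; z up, x along the red pointer line. The top 20 mm is a smooth aluminium grip of 52 mm diameter, the 23 mm below it a black skirt of 47 mm diameter.
- knob_bore (a point): Centre of the knob's underside; axes as the knob. Here opens a 32 mm round bore, 15 mm deep, over the boss; above it the hidden slot for the blade, 11.2 mm wide, 8 mm deep, long side under the pointer line (fits one way only). Slot off the blade: the underside rests 7 mm above the box top; within about 0.1 rad of it: drops onto the box top, with about 0.1 rad of play each way.
- knob_pointer (a point): Outer end of the red pointer line on the knob's top, 22 mm from its axis, 43 mm above its underside; axes as the knob.
- notebook: Fixed closed blue notebook, 150 (x) by 210 (y) by 18 mm high, origin under its centre; the knob lies on it at first.
- pen_pot: White pen pot with three pens, 76 mm diameter, 80 mm high (pens to 130 mm), origin under its centre. Bystander.
- stapler: White and copper stapler, 50 by 130 by 44 mm high, origin under its centre. Bystander.
- clock: White desk clock, 35 by 70 by 65 mm high, origin under its centre. Bystander.
Not all that is in view belongs to the job. Leave any green or purple look-alike of the part that bears knob_mid alone.

How it is judged:
By the outcome, as a careful person would: the job done as asked, in the order asked, and still so for the second after the job is handed in, with the robot touching nothing.
It also fails if it takes over 58 s, if anything falls off the work surface, if the arm or the gripper's body presses on something with over 40 N, if the wrist force passes 120 N, or if a joint passes its speed limit or range.

ROBOT

A 6-joint arm with a two-finger parallel gripper is mounted at the origin on the work surface. World frame = base frame: x ahead of the robot, y to its left, z up, the work surface at z = 0. Lengths are in m, angles in rad, forces in N, time in s.
With the tool pointing down it reaches from about 0.3 to 0.775 m from the base axis. Payload 14.6 kg.
Tool frame: the origin (TCP) lies at the very end of the fingers, on their centre line; the grasp point (between the pads) lies 19 mm behind it; z points along the fingers, y is the line along which they close (so a half turn about z gives the same grasp; the last joint's range is limited). The gripper opens to 94 mm and grips with 3 to 60 N. Pads are 16 mm wide; open, the fingers measure 119 mm over their backs; the gripper's body (75 mm by 177 mm) begins 78 mm behind the grasp point.
Start: joints at [-1.218, 0.3, 1.521, -0, 1.321, -0.067], TCP at [0.224, -0.502, 0.205] pointing down, gripper open.
Joint ranges: [-3.03, 3.03], [-0.79, 2.21], [0.23, 2.52], [-1.04, 4.18], [0, 3.07], [-2.55, 2.55]. Speed limits (rad/s): [2.22, 2.22, 2.57, 3.14, 3.14, 3.14].

INTERFACE

Orientations are given as [roll, pitch, yaw] about the fixed x, y, z axes, in that order (R = Rz(yaw) Ry(pitch) Rx(roll)).
In Python, from station import ctrl gives the robot as it stands.
- The arm moves only by the shell command python3 -m pendant 'ROWS' [OPENING] [FORCE]. ROWS is JSON, a list of rows, each a list of 2 entries, a list of its own where there are three numbers: the shift along the world's x, y, z in cm, then the turn about the world's z in rad. A call has 1 to 20 rows; each row shifts and turns the commanded pose from where the row before left it; what a row does not reach is not made up. A row lasts 1/12 s, in which the tool goes at most 41.7 mm and 7.16 degrees, less where a joint would pass 70% of its speed; a pose out of reach is approached as far as the arm can. A call is refused whole if a number of a shift passes 4.17 or a number of a turn 0.125, either way. A call with a gripper value outside its range is refused whole. OPENING is the opening, from 0 (shut) to 1 (fully open), set as the call begins (- or left out, the last holds). The fingers move at their own pace and stop on an object; FORCE is the grip in N (left out, the last holds). Time passes only in rows, so rows that do not move let the fingers close. It gives the time, the measured TCP pose, the force, the opening and the grip force at its end, in the units of the state.
- ctrl.get_obs(): the state, without advancing time (a new reading comes with each control period).
- ctrl.camera(name): name is "scene" or "top" or "wrist"; returns a dict with "color" (480x640x3 uint8, red, green, blue), "intrinsics" (3x3 intrinsics, pixels), "k1" (the pictures are not rectified: a ray, as slopes to the right and down, at radius r is drawn at 1 + k1 r^2 times it, then the intrinsics apply), "camera_from_world" (4x4, takes a point from world to camera coordinates). Camera axes: x right, y down, z forward; pixel columns grow to the right and rows downward; lengths in m; the calibration is good to about 2 mm. A picture is of the moment at which its call begins. There is no depth.
- ctrl.hand_in(): hands the job in; it is judged then, once.
The state is a dict: "time_s": time; "qpos": joint angles; "joint_vel": joint speeds; "tau": joint torques, N m; "ee_pos": TCP position; "eef_rot": TCP orientation; "force": force on the tool from outside, world axes, zero at the start; "moment": the same for the moment, N m; "grip_width": finger opening in m; "grip_force": force on a finger pad.
Only numpy, scipy, OpenCV 4.12 (cv2) and the standard library are available. Lean on these libraries where they do the work, as an engineer would, in place of code of your own. Each camera call takes 0.05 s, during which the arm holds its last target. There are 200 camera calls.

## Working session

There is one attempt and no reset: what is moved stays moved. The work goes in short steps, Python scripts to look and compute and a shell command to move; the robot and the scene stay as the last step left them, time stands still between calls to the robot, and variables do not carry over. Pictures are saved under pics/ and viewed, at most 10 in all, crops included, and the job is handed in when it is done.

```bash
mkdir -p pics; cat > h.py <<'E'
import numpy as np, cv2
from station import ctrl
def cam(n):
    c=ctrl.camera(n); c['bgr']=np.ascontiguousarray(c['color'][:,:,::-1]); return c
def ray(c,u,v):
    K=np.array(c['intrinsics']); d=np.array([(u-K[0,2])/K[0,0],(v-K[1,2])/K[1,1]]); s=d.copy()
    for _ in range(20): s=d/(1+c['k1']*(s@s))
    T=np.array(c['camera_from_world']); R=T[:3,:3]
    return -R.T@T[:3,3], R.T@np.array([s[0],s[1],1])
def onz(c,u,v,z):
    o,d=ray(c,u,v); return o+d*(z-o[2])/d[2]
def proj(c,p):
    T=np.array(c['camera_from_world']); q=T[:3,:3]@np.array(p)+T[:3,3]; s=q[:2]/q[2]
    K=np.array(c['intrinsics']); s=s*(1+c['k1']*(s@s)); return K[0,0]*s[0]+K[0,2],K[1,1]*s[1]+K[1,2]
E
python3 - <<'E'
from h import *
a=cam('top');b=cam('scene')
cv2.imwrite('pics/top.png',a['bgr']);cv2.imwrite('pics/scene.png',b['bgr'])
for c in(a,b):
    print(ray(c,320,240),np.array(c['intrinsics'])[0,0],c['k1'])
o=ctrl.get_obs();print({k:np.round(o[k],3) for k in('time_s','ee_pos','eef_rot','force','grip_width')})
E
```

```text
(array([0.42783823, 0.05117693, 1.23187056]), array([ 0.1034617 ,  0.032255  , -0.99428912])) 532.5578678942384 -0.03586370968400295
(array([0.85849342, 0.64114381, 1.17001697]), array([-0.25087843, -0.45114791, -0.85659068])) 606.442132118494 -0.16118457237809522
{'time_s': np.float64(0.1), 'ee_pos': array([ 0.224, -0.502,  0.205]), 'eef_rot': array([-3.141, -0.   ,  0.42 ]), 'force': array([-0.182, -0.458,  0.199]), 'grip_width': np.float64(0.094)}
```

View pics/top.png

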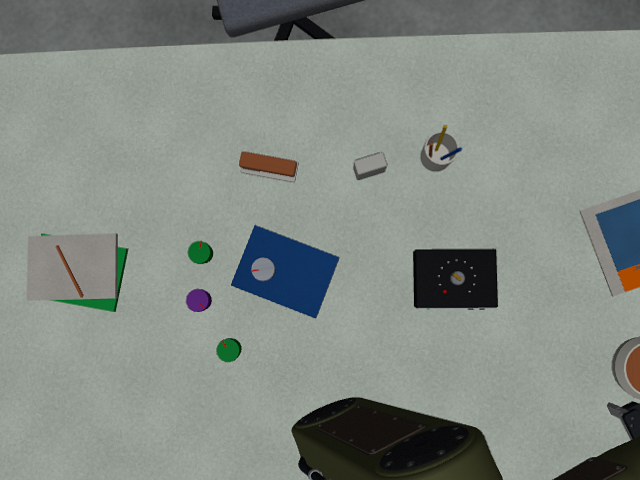

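View pics/scene.png

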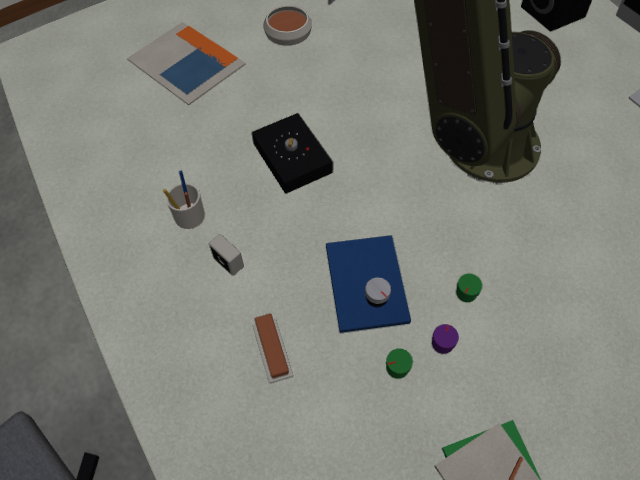

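The top view shows the silver knob on the blue notebook at (262,269), with its red pointer towards the left. The controller's spindle is at (458,278) and its red dot at (445,292). The look-alikes are green at (200,252) and (228,350) and purple at (198,300), all on the bare desk. Only the silver knob on the notebook fits the description, so I'll confirm it in a crop.

```bash
python3 - <<'E'
from h import *
a=cam('top');b=cam('scene')
I=a['bgr']
c1=cv2.resize(I[240:300,232:292],(400,400),interpolation=cv2.INTER_CUBIC)
c2=cv2.resize(I[248:308,428:488],(400,400),interpolation=cv2.INTER_CUBIC)
cv2.imwrite('pics/crop.png',np.hstack([c1,c2]))
hsv=cv2.cvtColor(I,cv2.COLOR_BGR2HSV)
def cen(m,x0,x1,y0,y1):
    s=np.zeros_like(m);s[y0:y1,x0:x1]=m[y0:y1,x0:x1]
    n,l,st,ce=cv2.connectedComponentsWithStats(s);return [(int(st[i,4]),ce[i].round(2)) for i in range(1,n) if st[i,4]>3]
# knob: not blue, in notebook
sil=((hsv[...,1]<90)&(hsv[...,2]>90)).astype('uint8')
red=(((hsv[...,0]<8)|(hsv[...,0]>172))&(hsv[...,1]>110)&(hsv[...,2]>70)).astype('uint8')
print('sil',cen(sil,248,278,254,284)); print('red',cen(red,245,280,254,284))
print('dots',cen(red,430,490,250,306))
blk=(hsv[...,2]<60).astype('uint8')
cs,_=cv2.findContours(blk[240:316,405:505],cv2.RETR_EXTERNAL,cv2.CHAIN_APPROX_SIMPLE)
r=cv2.minAreaRect(max(cs,key=cv2.contourArea));print('box',r)
k=[s for s in cen(sil,248,278,254,284)][0][1]
m=sil[254:284,248:278]|red[254:284,248:278];cs,_=cv2.findContours(m,cv2.RETR_EXTERNAL,cv2.CHAIN_APPROX_NONE)
(x,y),R=cv2.minEnclosingCircle(max(cs,key=cv2.contourArea));x+=248;y+=254
p=onz(a,x,y,.061);q=onz(a,x+R,y,.061);print('knob',p,'diam',2*np.linalg.norm(p-q))
print('spindle',onz(a,458,278,.07),'reddot',onz(a,445,292,.05))
for uv in((414,250),(496,250),(497,307),(415,307)):print('corner',onz(a,*uv,.05))
print('scene knob',onz(b,378,286,.061),'spindle',onz(b,291,143,.07))
E
```

```text
sil [(414, array([262.62, 268.79]))]
red [(9, array([254.89, 270.  ]))]
dots [(10, array([444.5, 291.2]))]
box ((49.99999237060547, 37.999996185302734), (83.99998474121094, 57.99999237060547), -0.0)
knob [0.48979901 0.21816468 0.061     ] diam 0.0523116256876115
spindle [ 0.45659131 -0.20863716  0.07      ] reddot [ 0.42713093 -0.18298496  0.05      ]
corner [ 0.52208041 -0.11867409  0.05      ]
corner [ 0.51654505 -0.30043938  0.05      ]
corner [ 0.39081496 -0.29571978  0.05      ]
corner [ 0.39619097 -0.11556221  0.05      ]
scene knob [0.48687189 0.2122295  0.061     ] spindle [ 0.46093898 -0.20401766  0.07      ]
```

View pics/crop.png

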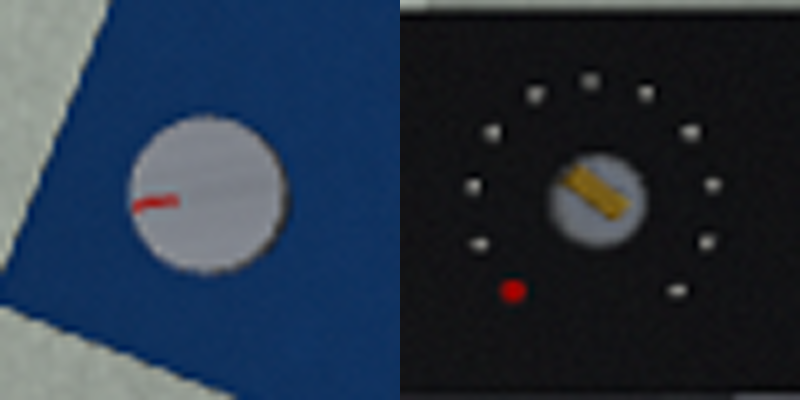

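The crop confirms it: the silver knob with its pointer at about +y, standing on the notebook. On the right, the blade's long side points up-left, about 0.95 rad from +x. The spindle is on the way, so I'll look at it from close by first.

```bash
python3 -m pendant '[[[2.1,3.0,0],0],[[2.1,3.0,0],0],[[2.1,3.0,0],0],[[2.1,3.0,0],0],[[2.1,3.0,0],0],[[2.1,3.0,0],0],[[2.1,3.0,0],0],[[2.1,3.0,0],0],[[2.1,3.0,0],0],[[2.1,2.4,0],0],[[0,0,0],0],[[0,0,0],0]]'; python3 - <<'E'
from h import *
w=cam('wrist');cv2.imwrite('pics/w1.png',w['bgr'])
print(ray(w,320,240),proj(w,[.4566,-.2086,.072]))
E
```

```text
time_s: 1.2
ee_pos: [0.4347, -0.2072, 0.2053]
eef_rot: [-3.141, 0.0, 0.423]
force: [0.4, -0.5, -0.2]
grip_width: 0.0939
grip_force: 0.0
(array([ 0.50698665, -0.17499198,  0.38567623]), array([-0.2497226 , -0.09855071, -0.96338102])) (np.float64(334.5141315840931), np.float64(212.38703118939543))
```

View pics/w1.png

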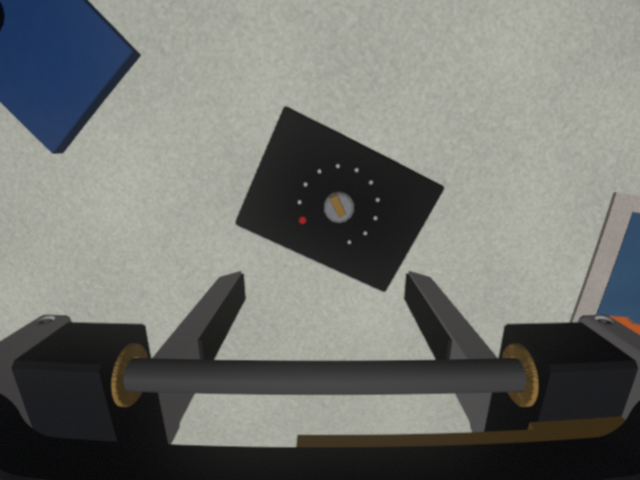

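The wrist view shows the boss at (339,207) with the blade pointing up-left, the ring of dots around it and the red dot at (302,220). Next I'll measure these.

```bash
cat > spin.py <<'E'
from h import *
def blobs(m,lo,hi):
    n,l,st,ce=cv2.connectedComponentsWithStats(m.astype('uint8'));return [ce[i] for i in range(1,n) if lo<=st[i,4]<=hi]
def meas(n,x0,x1,y0,y1,tilt=True):
    w=cam(n);I=w['bgr'];f=4
    I=cv2.resize(I[y0:y1,x0:x1],None,fx=f,fy=f,interpolation=cv2.INTER_CUBIC);h=cv2.cvtColor(I,cv2.COLOR_BGR2HSV)
    px=lambda c:(x0+(c[0]+.5)/f-.5,y0+(c[1]+.5)/f-.5)
    V=h[...,2];S=h[...,1];H=h[...,0]
    br=(V>75)&~((H<8)&(S>150)) ; red=((H<8)|(H>172))&(S>150)&(V>70)
    rd=onz(w,*px(max([c for c in blobs(red,20,4000)],key=lambda c:1)),.05)
    d=[onz(w,*px(c),.05)[:2] for c in blobs(br,20,600)]+[rd[:2]]
    d=np.array(d);A=np.c_[2*d,np.ones(len(d))];s=np.linalg.lstsq(A,(d**2).sum(1),rcond=None)[0]
    r=np.sqrt(s[2]+s[:2]@s[:2]);print(n,len(d),'ring centre',s[:2].round(4),'r',r.round(4),'res',(np.hypot(*(d-s[:2]).T)-r).round(4))
    print('red dot angle',np.arctan2(*(rd[:2]-s[:2])[::-1]))
    big=(S>60)&(V>60)&(H>10)&(H<30)
    cs,_=cv2.findContours(big.astype('uint8'),cv2.RETR_EXTERNAL,cv2.CHAIN_APPROX_NONE);c=max(cs,key=cv2.contourArea)
    b=np.array([onz(w,*px(p[0]),.072)[:2] for p in c])
    (cx,cy),wh,_=r2=cv2.minAreaRect((b*1e4).astype('float32'));pts=cv2.boxPoints(r2)/1e4
    e=pts[1]-pts[0] if np.linalg.norm(pts[1]-pts[0])>np.linalg.norm(pts[2]-pts[1]) else pts[2]-pts[1]
    m=np.array([cx,cy])/1e4;e=e/np.linalg.norm(e);e=e*np.sign(e@(m-s[:2]))
    print('blade mid',m.round(4),'size',np.array(wh)/10,'angle',np.arctan2(e[1],e[0]),'axis',(m-.0035*e).round(4))
    bs=((V>75)).astype('uint8');cs,_=cv2.findContours(bs,cv2.RETR_EXTERNAL,cv2.CHAIN_APPROX_NONE)
    c=max(cs,key=cv2.contourArea);b=np.array([onz(w,*px(p[0]),.0615)[:2] for p in c]);(x,y),R=cv2.minEnclosingCircle((b*1e3).astype('float32'));print('boss',x,y,R)
E
python3 - <<'E'
from spin import *
meas('wrist',290,390,158,250); meas('top',432,486,256,300)
c=cam('top');I=c['bgr'];h=cv2.cvtColor(I,cv2.COLOR_BGR2HSV)
red=((h[...,0]<8)|(h[...,0]>172))&(h[...,1]>90)
y,x=np.nonzero(red[254:284,245:280]);P=np.array([onz(c,a+245,b+254,.061)[:2] for a,b in zip(x,y)])
v=P.mean(0)-[.4898,.2182];print('pointer',np.arctan2(v[1],v[0]))
E
```

```text
wrist 12 ring centre [ 0.4526 -0.2094] r 0.0443 res [ 0.0028  0.0044  0.      0.0043 -0.004   0.0026 -0.008  -0.0003 -0.0044
 -0.0083  0.0155 -0.0113]
red dot angle 2.241757985876884
blade mid [ 0.4639 -0.2081] size [22.00094757  8.07810364] angle 0.870678545663646 axis [ 0.4616 -0.2108]
boss 461.094482421875 -211.0727081298828 14.873412132263184Traceback (most recent call last):
  File "<stdin>", line 2, in <module>
  File "spin.py", line 10, in meas
    rd=onz(w,*px(max([c for c in blobs(red,20,4000)],key=lambda c:1)),.05)
                 ~~~^^^^^^^^^^^^^^^^^^^^^^^^^^^^^^^^^^^^^^^^^^^^^^^^
ValueError: max() iterable argument is empty
```

```bash
python3 -m pendant '[[[0.3,3.6,0],0],[[0.3,3.6,0],0],[[0.3,3.6,0],0],[[0.3,3.6,0],0],[[0.3,3.6,0],0],[[0.3,3.6,0],0],[[0.3,3.6,0],0],[[0.3,3.6,0],0],[[0.3,3.6,0],0],[[0.3,3.6,0],0],[[0,3.6,0],0],[[0,3.3,0],0],[[0,0,0],0],[[0,0,0],0]]'; cat > knob.py <<'E'
from h import *
def knob(n,z,guess,half=40):
    w=cam(n);u,v=map(int,proj(w,guess+[z]));x0,y0=max(u-half,0),max(v-half,0);f=4
    I=cv2.resize(w['bgr'][y0:v+half,x0:u+half],None,fx=f,fy=f,interpolation=cv2.INTER_CUBIC);h=cv2.cvtColor(I,cv2.COLOR_BGR2HSV)
    px=lambda c:(x0+(c[0]+.5)/f-.5,y0+(c[1]+.5)/f-.5)
    red=((h[...,0]<10)|(h[...,0]>170))&(h[...,1]>90)&(h[...,2]>60)
    m=((((h[...,1]<80)&(h[...,2]>85)))|red).astype('uint8')
    cs,_=cv2.findContours(m,cv2.RETR_EXTERNAL,cv2.CHAIN_APPROX_NONE);c=max(cs,key=cv2.contourArea)
    b=np.array([onz(w,*px(p[0]),z)[:2] for p in c]);(x,y),R=cv2.minEnclosingCircle((b*1e3).astype('float32'))
    yy,xx=np.nonzero(red);P=np.array([onz(w,*px(p),z)[:2] for p in zip(xx,yy)])-np.array([x,y])/1e3
    P=P[np.hypot(*P.T)<.026];g=P.mean(0)
    print(n,'knob',round(x,1),round(y,1),'R',round(R,1),'pointer',np.arctan2(g[1],g[0]).round(3),'rad',np.hypot(*g).round(4),'px',(u,v)); return w
E
python3 - <<'E'
from knob import *
w=knob('wrist',.061,[.491,.217]);cv2.imwrite('pics/w2.png',w['bgr']);knob('top',.061,[.4898,.2182],20)
E
```

```text
time_s: 2.52
ee_pos: [0.4642, 0.2208, 0.2051]
eef_rot: [3.142, 0.001, 0.421]
force: [0.3, 0.2, 0.2]
grip_width: 0.0941
grip_force: 0.0
wrist knob 493.2 216.8 R 26.6 pointer 1.72 rad 0.0165 px (338, 206)Traceback (most recent call last):
  File "<stdin>", line 2, in <module>
  File "knob.py", line 10, in knob
    yy,xx=np.nonzero(red);P=np.array([onz(w,*px(p),z)[:2] for p in zip(xx,yy)])-np.array([x,y])/1e3
                            ~~~~~~~~~~~~~~~~~~~~~~~~~~~~~~~~~~~~~~~~~~~~~~~~~~~^~~~~~~~~~~~~~~~~~~~
ValueError: operands could not be broadcast together with shapes (0,) (2,)
```

View pics/w2.png

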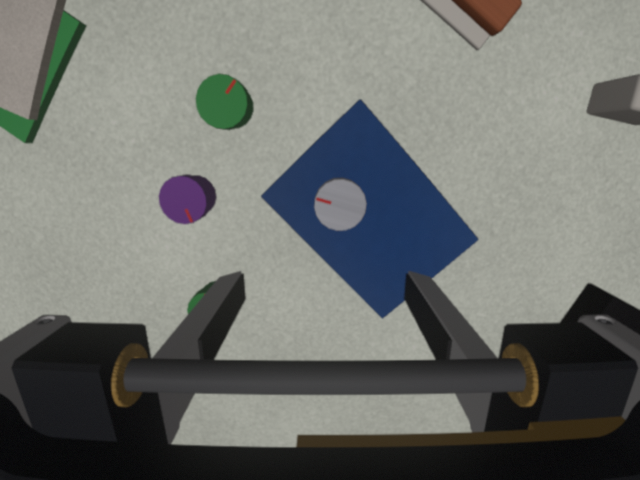

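The silver knob is at pixel (340,204) on the notebook, nearly the same image spot as the boss had, so camera bias mostly cancels. Its radius of 26.6 mm agrees with the 52 mm grip. Going down to grasp at TCP z = 0.032.

```bash
python3 -m pendant '[[[1.4,-0.2,-2],0],[[1.5,-0.2,-2.5],0],[[0,0,-3],0],[[0,0,-3],0],[[0,0,-2.5],0],[[0,0,-2],0],[[0,0,-1.5],0],[[0,0,-0.8],0],[[0,0,0],0],[[0,0,0],0]]'; python3 -m pendant '[[[0,0,0],0],[[0,0,0],0],[[0,0,0],0],[[0,0,0],0],[[0,0,0],0],[[0,0,0],0],[[0,0,0],0],[[0,0,0],0],[[0,0,0],0],[[0,0,0],0]]' 0.4 25
```

```text
time_s: 3.45
ee_pos: [0.4936, 0.216, 0.033]
eef_rot: [3.142, -0.0, 0.419]
force: [-0.1, 0.6, 0.3]
grip_width: 0.0938
grip_force: 0.0
time_s: 4.28
ee_pos: [0.4932, 0.2168, 0.0325]
eef_rot: [-3.142, -0.0, 0.42]
force: [-1.1, -0.1, 1.6]
grip_width: 0.0516
grip_force: 25.0
```

```bash
python3 -m pendant '[[[0,0,1.5],0],[[0,0,3],0],[[0,0,3],0],[[0,0,2],0],[[0,-3.2,0],0],[[-0.3,-3.6,0],0],[[-0.3,-3.6,0],0],[[-0.3,-3.6,0],0],[[-0.3,-3.6,0],0],[[-0.3,-3.6,0],0],[[-0.3,-3.6,0],0],[[-0.3,-3.6,0],0],[[-0.3,-3.6,0],0],[[-0.3,-3.6,0],0],[[-0.3,-3.6,0],0],[[-0.2,-3.6,0],0],[[0,0,0],0],[[0,0,0],0],[[0,0,0],0]]'; python3 - <<'E'
from knob import *
w=knob('wrist',.1535,[.461,-.211],70);cv2.imwrite('pics/w3.png',w['bgr'])
E
```

```text
time_s: 5.87
ee_pos: [0.461, -0.2109, 0.1272]
eef_rot: [-3.141, 0.0, 0.419]
force: [-0.2, 0.4, -1.7]
grip_width: 0.0511
grip_force: 25.0
wrist knob 450.5 -216.0 R 38.5 pointer 1.241 rad 0.0207 px (323, 308)
```

View pics/w3.png

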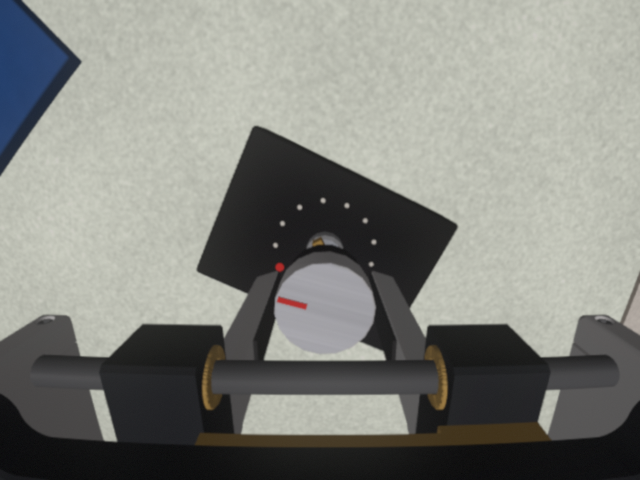

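The knob is held upright with its top centred at pixel (325,302.5) and radius about 51 px. The pointer is on the left, and the boss is partly visible behind at (323,243). I'll check the knob's position against the TCP and the box's yaw from the red dot.

```bash
python3 - <<'E'
from h import *
w=cam('wrist')
c=onz(w,325,302.5,.1557);e=onz(w,376,302.5,.1557);print(c,np.linalg.norm(c-e))
p=onz(w,278.5,299.5,.1557);print('pointer',np.arctan2(*(p-c)[1::-1]),np.linalg.norm(p-c))
D=np.array([onz(w,*q,.05)[:2] for q in[(280,267.5),(276,245),(282.5,223.5),(299.5,207.5),(323,200.5),(347,205.5),(365.5,221),(374,242),(371.5,264.5)]])
A=np.c_[2*D,np.ones(9)];s=np.linalg.lstsq(A,(D**2).sum(1),rcond=None)[0];r=np.sqrt(s[2]+s[:2]@s[:2])
print('ring',s[:2],r,np.arctan2(*(D-s[:2]).T[::-1]).round(3))
E
```

```text
[ 0.46519394 -0.20937027  0.1557    ] 0.025775296986269396
pointer 1.9216496245641972 0.023477314110423034
ring [ 0.46076627 -0.21168183] 0.04032295957227763 [ 2.381  1.889  1.417  0.944  0.461 -0.021 -0.51  -0.985 -1.471]
```

```bash
python3 - <<'E'
from h import *
w=cam('wrist');h=cv2.cvtColor(w['bgr'],cv2.COLOR_BGR2HSV)
print([ (y,h[y,325].tolist()) for y in list(range(244,270,2))+list(range(346,360,2))])
t=np.array([np.cos(.42),np.sin(.42)])
for y in(353,354):
  e=onz(w,325,y,.1557)[:2]+.026*t;print(y,e,'off tcp along x,y tool',(e-[.461,-.2109])@t,(e-[.461,-.2109])@[-t[1],t[0]])
p=onz(w,278.5,299.5,.1557)[:2];print(np.arctan2(*(p-e)[::-1]),np.linalg.norm(p-e))
E
```

```text
[(244, [8, 13, 79]), (246, [0, 10, 25]), (248, [0, 0, 22]), (250, [0, 9, 27]), (252, [170, 12, 63]), (254, [0, 3, 75]), (256, [0, 7, 74]), (258, [165, 7, 75]), (260, [0, 7, 76]), (262, [0, 3, 89]), (264, [130, 5, 146]), (266, [126, 8, 166]), (268, [126, 8, 166]), (346, [120, 8, 167]), (348, [126, 8, 167]), (350, [125, 9, 168]), (352, [120, 3, 166]), (354, [34, 10, 183]), (356, [35, 14, 195]), (358, [35, 16, 197])]
353 [ 0.46199897 -0.21070325] off tcp along x,y tool 0.0009923705377059824 -0.00022769222256424355
354 [ 0.4614334  -0.21095679] off tcp along x,y tool 0.00037257011766431267 -0.00022858008438194074
1.7476064865035177 0.02419153905807043
```

The disc's top face spans rows 263 to 353, so the knob is within 1 mm of the TCP and its pointer is at about 1.73. The spindle lies directly below, so I'm lowering it.

```bash
python3 -m pendant '[[[0,0,-1.5],0],[[0,0,-1.5],0],[[0,0,-1],0],[[0,0,-0.5],0],[[0,0,-0.3],0],[[0,0,-0.3],0],[[0,0,0],0],[[0,0,0],0]]'; python3 -m pendant '[[[0,0,-0.15],0],[[0,0,-0.15],0],[[0,0,-0.15],0],[[0,0,0],0],[[0,0,0],0]]'; python3 -c "
from station import ctrl;print(ctrl.get_obs()['moment'])"
```

```text
time_s: 6.68
ee_pos: [0.4614, -0.2113, 0.0768]
eef_rot: [3.141, -0.0, 0.42]
force: [-0.0, -0.1, -0.3]
grip_width: 0.0519
grip_force: 25.0
time_s: 7.1
ee_pos: [0.4611, -0.2112, 0.0719]
eef_rot: [-3.141, 0.0, 0.42]
force: [0.1, 0.4, -0.6]
grip_width: 0.0513
grip_force: 25.0
[ 0.03864607 -0.0146844   0.01005791]
```

The underside is already below the boss top with no side force. Now a light press.

```bash
python3 -m pendant '[[[0,0,-0.05],0],[[0,0,-0.05],0],[[0,0,0],0],[[0,0,0],0]]'; python3 -c "
from station import ctrl;print(ctrl.get_obs()['moment'])"
```

```text
time_s: 7.43
ee_pos: [0.4613, -0.2113, 0.0714]
eef_rot: [3.141, -0.0, 0.42]
force: [-1.9, 0.7, 5.3]
grip_width: 0.0513
grip_force: 25.0
[ 0.21202936  0.38271171 -0.04054158]
```

Contact with about 5 N at the predicted resting height. Turning clockwise towards the blade.

```bash
python3 -m pendant '[[[0,0,0],-0.1],[[0,0,0],-0.1],[[0,0,0],-0.1],[[0,0,0],-0.1],[[0,0,0],-0.1],[[0,0,0],-0.1],[[0,0,0],0],[[0,0,0],0]]'; for i in 1; do python3 -c "
from station import ctrl;print(ctrl.get_obs()['moment'])"; done
```

```text
time_s: 8.1
ee_pos: [0.4613, -0.2114, 0.0711]
eef_rot: [3.141, -0.0, -0.177]
force: [0.3, -0.1, 1.4]
grip_width: 0.0511
grip_force: 25.0
[-0.03138469 -0.00918344 -0.02401338]
```

```bash
python3 -m pendant '[[[0,0,0],-0.05],[[0,0,0],-0.05],[[0,0,0],0],[[0,0,0],0]]';python3 -c "
from station import ctrl;print(ctrl.get_obs()['moment'])"
```

```text
time_s: 8.43
ee_pos: [0.4611, -0.2112, 0.0708]
eef_rot: [-3.142, 0.0, -0.276]
force: [-0.3, 0.1, -2.2]
grip_width: 0.0513
grip_force: 25.0
[ 0.02015472 -0.02435041 -0.02877547]
```

```bash
python3 -m pendant '[[[0,0,-0.1],0],[[0,0,0],0],[[0,0,0],0]]';python3 -c "
from station import ctrl;print(ctrl.get_obs()['moment'])"
```

```text
time_s: 8.68
ee_pos: [0.4611, -0.2112, 0.0698]
eef_rot: [-3.142, 0.0, -0.279]
force: [-0.1, -0.8, -1.1]
grip_width: 0.0515
grip_force: 25.0
[-0.01940765 -0.11383855 -0.03370827]
```

The height falls with no force, so it may be dropping in. Following it down gently.

```bash
python3 -m pendant '[[[0,0,-0.1],0],[[0,0,-0.1],0],[[0,0,-0.1],0],[[0,0,0],0],[[0,0,0],0]]';python3 -c "
from station import ctrl;print(ctrl.get_obs()['moment'])"
```

```text
time_s: 9.1
ee_pos: [0.4612, -0.2113, 0.0669]
eef_rot: [-3.142, 0.0, -0.28]
force: [0.9, -0.4, -1.7]
grip_width: 0.0515
grip_force: 25.0
[-0.04777407 -0.19410062 -0.06902255]
```

```bash
python3 -m pendant '[[[0,0,-0.1],0],[[0,0,-0.1],0],[[0,0,-0.05],0],[[0,0,0],0],[[0,0,0],0]]';python3 -c "
from station import ctrl;print(ctrl.get_obs()['moment'])"; python3 -m pendant '[[[0,0,-0.05],0],[[0,0,0],0],[[0,0,0],0]]'
```

```text
time_s: 9.52
ee_pos: [0.4613, -0.2113, 0.0645]
eef_rot: [3.142, -0.0, -0.28]
force: [1.8, 0.0, 1.3]
grip_width: 0.0516
grip_force: 25.0
[-0.04524675 -0.13295542 -0.06927271]
time_s: 9.77
ee_pos: [0.4613, -0.2113, 0.0645]
eef_rot: [3.142, -0.0, -0.28]
force: [-1.8, 0.3, 7.8]
grip_width: 0.0511
grip_force: 25.0
```

It dropped exactly 7 mm (0.0714 to 0.0645) with no load and now bears on the box top, so it's fully home. I'll ease the press and turn anticlockwise.

```bash
python3 -m pendant '[[[0,0,0.05],0],[[0,0,0],0.1],[[0,0,0],0.1],[[0,0,0],0.1],[[0,0,0],0.1],[[0,0,0],0.1],[[0,0,0],0.1],[[0,0,0],0.1],[[0,0,0],0.1],[[0,0,0],0.1],[[0,0,0],0.1],[[0,0,0],0.1],[[0,0,0],0],[[0,0,0],0]]';python3 -c "
from station import ctrl;print(ctrl.get_obs()['moment'])"; python3 -m pendant '[[[0,0,0],0.05],[[0,0,0],0.05],[[0,0,0],0],[[0,0,0],0]]';python3 - <<'E'
from h import *
print(ctrl.get_obs()['moment'])
w=cam('wrist');cv2.imwrite('pics/w4.png',w['bgr'])
E
```

```text
time_s: 10.93
ee_pos: [0.4614, -0.2107, 0.0645]
eef_rot: [-3.141, -0.001, 0.821]
force: [1.5, 5.4, 3.0]
grip_width: 0.0515
grip_force: 25.0
[ 0.94090547 -0.43136236 -0.0566162 ]
time_s: 11.27
ee_pos: [0.4614, -0.2107, 0.0646]
eef_rot: [-3.141, -0.001, 0.92]
force: [1.4, 5.1, 3.0]
grip_width: 0.0514
grip_force: 25.0
[ 0.89438671 -0.41975982 -0.08322318]
```

View pics/w4.png

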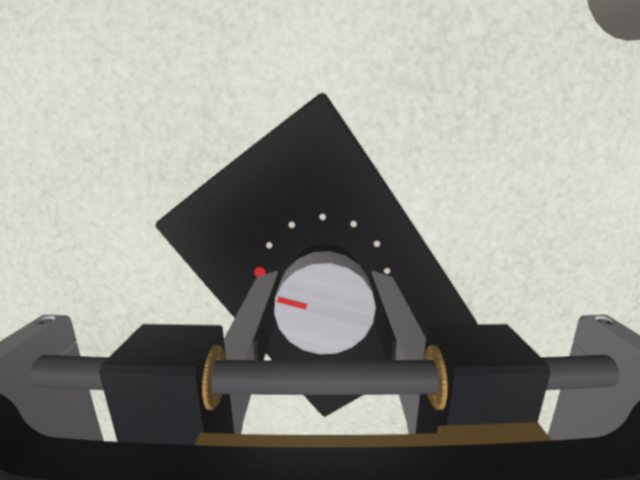

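The pointer has kept its angle to the hand, so there is no slip, and it now stands at about 2.23 rad world. The stop is near 2.38, so I'm going on in small steps watching the moment.

```bash
M='from station import ctrl;print("M",ctrl.get_obs()["moment"][2],ctrl.get_obs()["eef_rot"][2])'
python3 -m pendant '[[[0,0,0],0.05],[[0,0,0],0.05],[[0,0,0],0],[[0,0,0],0]]' | grep force;python3 -c "$M"
python3 -m pendant '[[[0,0,0],0.03],[[0,0,0],0],[[0,0,0],0]]'| grep force;python3 -c "$M"
python3 -m pendant '[[[0,0,0],0.03],[[0,0,0],0],[[0,0,0],0]]'| grep force;python3 -c "$M"
```

```text
force: [1.5, 5.0, 2.5]
grip_force: 25.0
M -0.05960081036871688 1.0199582890810477
force: [2.1, 5.9, 2.3]
grip_force: 25.0
M -0.030528561798335564 1.0498081901370593
force: [1.9, 5.0, 4.1]
grip_force: 25.0
M -0.06514530121356833 1.0798121797268412
```

```bash
M='from station import ctrl;print("M",ctrl.get_obs()["moment"][2],ctrl.get_obs()["eef_rot"][2])'
python3 -m pendant '[[[0,0,0],0.03],[[0,0,0],0],[[0,0,0],0]]' | grep force;python3 -c "$M"
python3 -m pendant '[[[0,0,0],0.03],[[0,0,0],0],[[0,0,0],0]]'| grep force;python3 -c "$M"
```

```text
force: [1.2, 6.5, 3.1]
grip_force: 25.0
M 0.020305333454177836 1.1098079688606166
force: [1.2, 6.2, 3.8]
grip_force: 25.0
M -0.017841761383699493 1.139839725133127
```

```bash
python3 - <<'E'
from h import *
w=cam('wrist');t=cam('top')
A=w['bgr'][200:360,230:420];B=t['bgr'][248:308,428:488]
cv2.imwrite('pics/w5.png',np.hstack([cv2.resize(A,(475,400),interpolation=cv2.INTER_CUBIC),cv2.resize(B,(320,400))]))
E
```

```text
(no output)
```

View pics/w5.png

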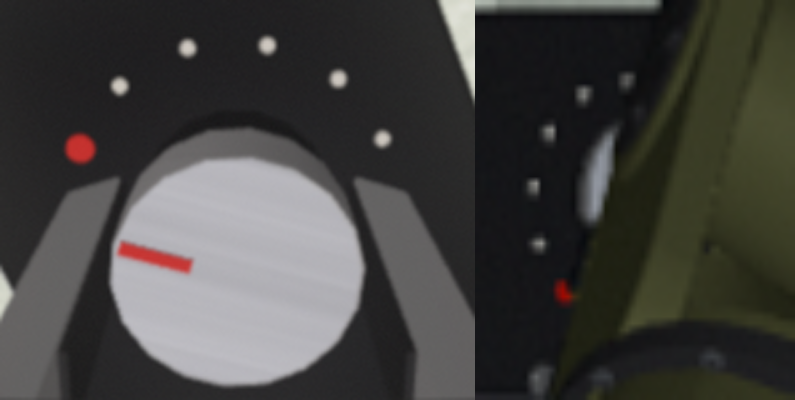

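The pointer is still at the same place in the hand (277.6,299), so the knob turns with it and the stop isn't reached yet. The 0.1 rad of key play adds to the angle, so I'm continuing.

```bash
M='from station import ctrl;print("M",ctrl.get_obs()["moment"][2],ctrl.get_obs()["eef_rot"][2])'
for k in 1; do python3 -m pendant '[[[0,0,0],0.03],[[0,0,0],0],[[0,0,0],0]]' | grep force;python3 -c "$M"; done
python3 -m pendant '[[[0,0,0],0.03],[[0,0,0],0],[[0,0,0],0]]'| grep force;python3 -c "$M"
```

```text
force: [1.2, 6.5, 3.6]
grip_force: 25.0
M -0.04413155805905536 1.1698219225175688
force: [1.1, 6.0, 4.0]
grip_force: 25.0
M -0.02821527897576506 1.1998662398822608
```

```bash
cat > ptr.py <<'E'
from h import *
def ptr(z=.093,c=(.4612,-.2113),box=(230,420,200,360),f=4):
    w=cam('wrist');x0,x1,y0,y1=box;I=cv2.resize(w['bgr'][y0:y1,x0:x1],None,fx=f,fy=f,interpolation=cv2.INTER_CUBIC);h=cv2.cvtColor(I,cv2.COLOR_BGR2HSV)
    red=(((h[...,0]<10)|(h[...,0]>170))&(h[...,1]>110)&(h[...,2]>60)).astype('uint8')
    cs,_=cv2.findContours(red,cv2.RETR_EXTERNAL,cv2.CHAIN_APPROX_NONE)
    for q in cs:
        if cv2.contourArea(q)<150: continue
        (cx,cy),wh,_=cv2.minAreaRect(q); line=max(wh)>2.2*min(wh)
        P=np.array([onz(w,x0+(p[0][0]+.5)/f-.5,y0+(p[0][1]+.5)/f-.5,z if line else .05)[:2] for p in q])
        m=P.mean(0);v=m-c
        if line:
            r=cv2.fitLine((P*1e3).astype('float32'),cv2.DIST_L2,0,.01,.01).ravel();d=r[:2]*np.sign(r[:2]@v)
            rad=np.hypot(*(P-c).T);print('LINE dir',np.arctan2(d[1],d[0]).round(3),'from centre',np.arctan2(v[1],v[0]).round(3),'rad',rad.min().round(4),rad.max().round(4),'outer',P[rad.argmax()].round(4),'perp off',(np.cross(d,v)*1e3).round(2))
        else: print('DOT',m.round(4),'ang',np.arctan2(v[1],v[0]).round(3),'r',np.hypot(*v).round(4))
    return w
E
python3 -W ignore -c "
from ptr import *;ptr()"
```

```text
LINE dir 2.489 from centre 2.513 rad 0.0087 0.0236 outer [ 0.442  -0.1975] perp off 0.38
DOT [ 0.4319 -0.1838] ang 2.388 r 0.0402
```

```bash
M='from station import ctrl;print("M",ctrl.get_obs()["moment"][2],ctrl.get_obs()["eef_rot"][2])'
python3 -m pendant '[[[0,0,0],0.03],[[0,0,0],0],[[0,0,0],0],[[0,0,0],0]]' | grep force;python3 -c "$M"
python3 -W ignore -c "
from ptr import *;ptr()"
```

```text
force: [1.4, 6.9, 4.8]
grip_force: 25.0
M -0.014501105025462837 1.2297294327251351
LINE dir 2.519 from centre 2.543 rad 0.0087 0.0236 outer [ 0.4416 -0.1981] perp off 0.38
DOT [ 0.4319 -0.1838] ang 2.388 r 0.0402
```

```bash
M='from station import ctrl;print("M",ctrl.get_obs()["moment"],ctrl.get_obs()["eef_rot"][2])'
python3 -m pendant '[[[0,0,0],0.03],[[0,0,0],0],[[0,0,0],0],[[0,0,0],0]]' | grep force;python3 -c "$M"
python3 -m pendant '[[[0,0,0],0.03],[[0,0,0],0],[[0,0,0],0],[[0,0,0],0]]' | grep force;python3 -c "$M"
python3 -W ignore -c "
from ptr import *;ptr()"
```

```text
force: [0.9, 6.9, 4.6]
grip_force: 25.0
M [ 1.23254284 -0.28656804 -0.05660539] 1.2596232609666334
force: [1.7, 8.6, 3.9]
grip_force: 25.0
M [ 1.39633146 -0.3069025  -0.11985173] 1.2896132357943735
LINE dir 2.579 from centre 2.598 rad 0.0086 0.0235 outer [ 0.441  -0.1993] perp off 0.31
DOT [ 0.432  -0.1838] ang 2.387 r 0.0401
```

```bash
M='from station import ctrl;print("M",ctrl.get_obs()["moment"],ctrl.get_obs()["eef_rot"][2])'
python3 -m pendant '[[[0,0,0],0.03],[[0,0,0],0],[[0,0,0],0],[[0,0,0],0]]' | grep force;python3 -c "$M"
python3 -W ignore -c "
from ptr import *;w=ptr();cv2.imwrite('pics/w6.png',cv2.resize(w['bgr'][180:380,210:440],(690,600),interpolation=cv2.INTER_CUBIC))"
```

```text
force: [1.5, 8.0, 4.5]
grip_force: 25.0
M [ 1.53760669 -0.35504113 -0.22445525] 1.3193832655831153
LINE dir 2.608 from centre 2.621 rad 0.0086 0.0235 outer [ 0.4407 -0.1999] perp off 0.21
DOT [ 0.4319 -0.1838] ang 2.387 r 0.0402
```

View pics/w6.png

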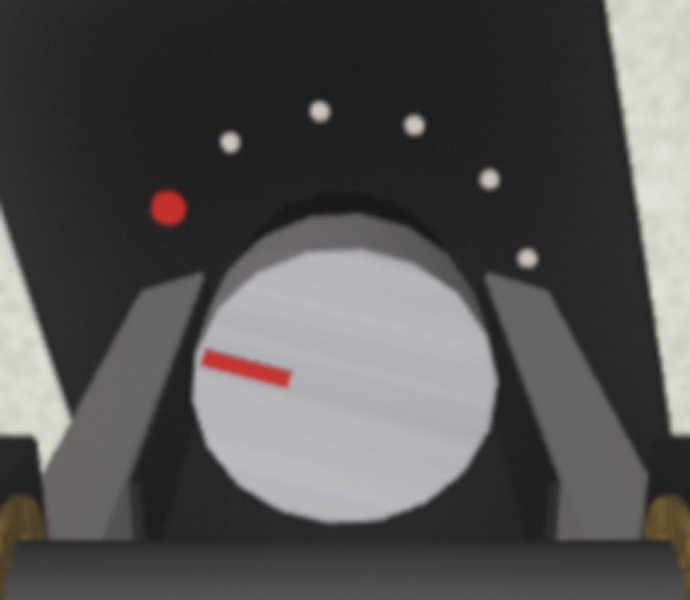

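The moment now rises steeply (-0.06, -0.12, -0.22), so the shaft is on its stop. The pointer leads the dot because of the key play. I'll relieve the side force, back the knob off inside the play so the pointer comes to the dot, and watch that the moment doesn't turn positive, which would mean moving the shaft.

```bash
M='from station import ctrl;print("M",ctrl.get_obs()["moment"],ctrl.get_obs()["eef_rot"][2],ctrl.get_obs()["ee_pos"])'
python3 -m pendant '[[[0,0.05,0],0],[[0,0,0],-0.06],[[0,0,0],0],[[0,0,0],0]]' | grep force;python3 -c "$M"
python3 -m pendant '[[[0,0,0],-0.06],[[0,0,0],0],[[0,0,0],0]]' | grep force;python3 -c "$M"
python3 -m pendant '[[[0,0,0],-0.05],[[0,0,0],0],[[0,0,0],0]]' | grep force;python3 -c "$M"
python3 -W ignore -c "
from ptr import *;ptr()"
```

```text
force: [2.1, 4.3, 3.0]
grip_force: 25.0
M [ 0.74503174 -0.31756816 -0.07884635] 1.2610288276428778 [ 0.46123598 -0.21046395  0.06449794]
force: [0.4, 0.2, 2.4]
grip_force: 25.0
M [ 0.05816364 -0.02744432 -0.02216522] 1.2021032051182203 [ 0.46114018 -0.21090199  0.06451067]
force: [0.4, 0.1, 4.4]
grip_force: 25.0
M [-0.08591148  0.01736704 -0.00537182] 1.1523465475045962 [ 0.46110584 -0.21091501  0.06449514]
LINE dir 2.438 from centre 2.488 rad 0.0087 0.0236 outer [ 0.4425 -0.1969] perp off 0.81
DOT [ 0.4319 -0.1837] ang 2.386 r 0.0402
```

The knob is now free in its play with zero moment. A last -0.03, then let go, lift clear and look.

```bash
python3 -m pendant '[[[0,0,0],-0.03],[[0,0,0],0],[[0,0,0],0]]' | grep force; python3 -c 'from station import ctrl;print("M",ctrl.get_obs()["moment"])'
python3 -m pendant '[[[0,0,0],0],[[0,0,0],0],[[0,0,0],0],[[0,0,0],0],[[0,0,0],0],[[0,0,0],0],[[0,0,0],0],[[0,0,0],0],[[0,0,1],0],[[0,0,3],0],[[0,0,3],0],[[0,0,3],0],[[0,0,3],0],[[-2,0,0],0],[[0,0,0],0],[[0,0,0],0]]' 1
python3 -W ignore - <<'E'
from ptr import *
w=cam('wrist');u,v=map(int,proj(w,[.4612,-.2113,.093]));print(u,v)
ptr(box=(u-60,u+60,v-60,v+60),f=6)
cv2.imwrite('pics/w7.png',cv2.resize(w['bgr'][v-70:v+70,u-90:u+90],(771,600),interpolation=cv2.INTER_CUBIC))
E
```

```text
force: [-0.7, -0.1, 2.7]
grip_force: 25.0
M [-0.09937148 -0.02463633 -0.03392462]
time_s: 17.25
ee_pos: [0.441, -0.2108, 0.1951]
eef_rot: [3.141, 0.0, 1.119]
force: [0.4, 0.4, 0.4]
grip_width: 0.0938
grip_force: 0.0
343 230
LINE dir 2.406 from centre 2.428 rad 0.0088 0.0232 outer [ 0.4438 -0.196 ] perp off 0.36
DOT [ 0.4322 -0.1838] ang 2.383 r 0.04
```

View pics/w7.png

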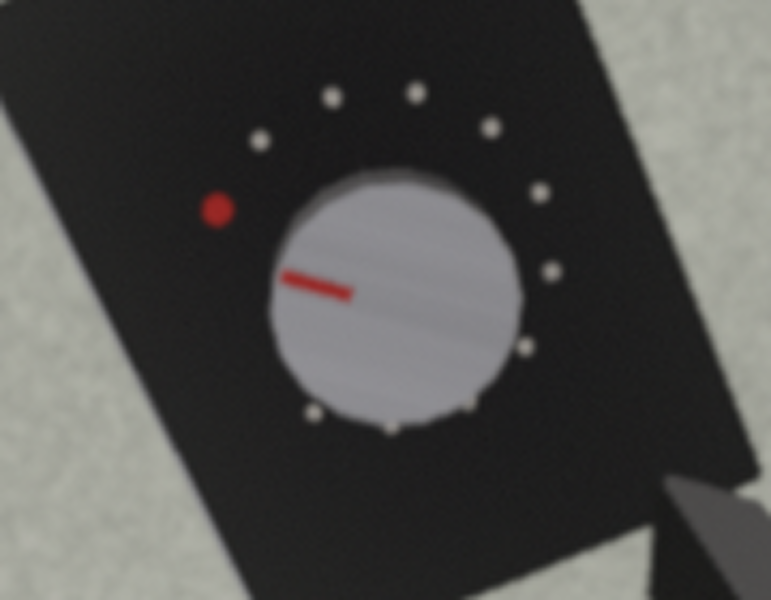

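The pointer is at about 2.41 rad against the dot's 2.38, so it's on the red dot as far as I can measure. The knob sits level on the controller, and the gripper is open and clear above it.

```bash
python3 -c "
from station import ctrl;print(ctrl.hand_in())"
```

```text
the job is handed in; nothing more can be done
None
```

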